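# Close a column-heater clamp and set its thumbscrew

### The arm

A 7-joint arm with a two-finger parallel gripper is mounted at the origin on the work surface. World frame = base frame: x ahead of the robot, y to its left, z up, the work surface at z = 0. Lengths are in m, angles in rad, forces in N, time in s.
With the tool pointing down it reaches from about 0.425 to 0.875 m from the base axis. Payload 8.4 kg.
Tool frame: the origin (TCP) lies at the very end of the fingers, on their centre line; the grasp point (between the pads) lies manip.grip_depth behind it (manip.grip_depth is the distance from the TCP to the grasp point, in m); z points along the fingers, y is the line along which they close (so a half turn about z gives the same grasp; the last joint's range is limited). The gripper opens to 85 mm and grips with 20 to 120 N. Pads are 22 mm wide; open, the fingers measure 114 mm over their backs; the gripper's body (76 mm by 85 mm) begins 54 mm behind the grasp point. The pads swing forward as they close: fully open they stand 13 mm farther back than shut.
Start: joints at [-1.308, 0.333, 0.04, 1.465, -0.013, 1.343, -0.059], TCP at [0.23, 0.608, 0.231] pointing down, gripper open.
Joint ranges: [-2.58, 2.58], [-0.38, 2.09], [-1.3, 1.39], [0.25, 2.4], [-1.5, 4.64], [0.08, 2.09], [-2.65, 2.65]. Speed limits (rad/s): [2.22, 2.22, 2.79, 2.79, 3.14, 3.14, 3.14].

### API

Orientations are given as a unit quaternion [x, y, z, w].
In Python, from cell import manip gives the robot as it stands.
- The arm moves only by the shell command python3 -m crank 'ROWS' [FORCE]. ROWS is JSON, one flat list of numbers, 7 for each row, row after row: the opening, from 0 (shut) to 1 (fully open), then the shift along the world's x, y, z scaled (see below), then the turn, a rotation vector about the world's x, y, z scaled (see below). In form: [claw, x, y, z, rx, ry, rz, claw, x, y, z, rx, ry, rz, ...]. A call has exactly 5 rows; each row shifts and turns the commanded pose from where the row before left it; what a row does not reach is not made up. The controller multiplies each number of a shift by 25 mm and each number of a turn by 8 degrees. A row lasts 1/10 s, in which the tool goes at most 50 mm and 8.59 degrees, less where a joint would pass 70% of its speed; a pose out of reach is approached as far as the arm can. A call with a number of a shift or a turn outside -1 to 1 is refused whole. A call with a gripper value outside its range is refused whole. The fingers move at their own pace and stop on an object; FORCE is the grip in N (left out, the last holds). Time passes only in rows, so rows that do not move let the fingers close, or fill a call up. It gives the time, the measured TCP pose, the force, the opening and the grip force at its end, in the units of the state.
- manip.state(): the state, without advancing time (a new reading comes with each control period).
- manip.camera(name): name is "scene" or "top" or "wrist"; returns a dict with "frame" (384x512x3 uint8, red, green, blue), "fx", "fy", "cx", "cy" (pixels), "xyz" and "attitude" of the camera in the world; the wrist camera has in their place "hand_eye" (4x4, takes a point from camera to tool coordinates, whose origin is the TCP and whose axes are the flange's). Camera axes: x right, y up, looking along -z (the intrinsics and any distortion apply to the point x, -y, -z); pixel columns grow to the right and rows downward; lengths in m; the calibration is good to about 2 mm. A picture is of the moment at which its call begins: read the wrist's pose just before it. There is no depth.
- manip.hand_in(): hands the job in; it is judged then, once.
The state is a dict: "t": time; "joints": joint angles; "qd": joint speeds; "tau": joint torques, N m; "eef_pos": TCP position; "eef_rot": TCP orientation; "wrist_force": force on the tool from outside, world axes, zero at the start; "torque": the same for the moment, N m; "opening": finger opening in m; "gripper_force": force on a finger pad.
Only numpy, scipy, OpenCV 4.12 (cv2) and the standard library are available. Lean on these libraries where they do the work, as an engineer would, in place of code of your own. Each camera call takes 0.05 s, during which the arm holds its last target. There are 200 camera calls.

### The job

Lower the hinged cover of the column clamp gently onto its stop, without letting it drop. Then turn the wing thumbscrew on the cover clockwise until it seats, back it off a quarter turn (so that the column can expand as it warms), and finish still holding the wing in your grip at that setting, with the cover shut. Leave the bottle, the beaker and the vial tray alone.

Things in the scene. Friction and masses are not known exactly. Their poses are not given: they have to be found in the camera images.
- clamp: Fixed column clamp on the bench: beige and aluminium base 150 mm (its x) by 110 mm (its y), 52 mm high, a steel column cartridge in its trough. Origin on the bench surface; the base runs from its x = -65 to +85 mm. Its -x side is the front (handle side), z up; position and yaw differ each time.
- cover_hinge (a point): Middle of the cover's hinge axis, which lies along the clamp's y, at the clamp's x = +70 mm, z = 52.5 mm (far side of the base).
- handle (a point): Centre of the steel handle bar at the cover's free edge: 40 mm long, 14 mm diameter, along the clamp's y, 165 mm from the hinge axis and, when shut, 5 mm above it (57 mm above the bench), 30 mm in front of the base. It can be pinched across its two ends from above and pivots in the grip as the cover swings. A stem 12 mm wide, 30 mm long joins it to the plate.
- cover (a joint): Angle of the cover, rad: 0 = shut, level on its stop; grows as it lifts (1.57 = upright, limit 1.95). Starts at 1.4 to 1.75, where light hinge friction (0.06 N m) holds it; below about 1.2 it falls shut if let go. Aluminium plate 130 x 100 x 10 mm, about 0.27 kg with its screw.
- wing: Flat steel wing of the thumbscrew on the cover's outer face, the part to grip: 44 mm long (its y), 10 mm thick (its x), 30 mm high (its z, the screw axis). Origin at its centre: 70 mm from the hinge axis and, with the cover shut, 44 mm above it (96.5 mm above the bench). Beside it is free space down to 28 mm below its centre; a 10 mm stem is under it. It does not rise or sink as it turns.
- screw (a joint): Thumbscrew angle, rad, growing clockwise seen from above with the cover shut (tightening): 0 = seated, hard stop, wing's length along the clamp's y; negative = short of the seat; -1.571 = a quarter turn back, wing's length along the clamp's x. Starts at -2.3 to -0.9. Turns with 0.05 N m of friction and stays where it is left.
- bottle: Bystander: small amber bottle 52 mm diameter, 105 mm high, standing loose beside the clamp; origin under its centre.
- beaker: Bystander: white beaker 56 mm diameter, 65 mm high, standing loose; origin under its centre.
- vial_tray: Bystander: grey divided tray 100 x 70 x 35 mm, empty, standing loose; origin under its centre.

How it is judged:
On the way, in this order (a step that is already met when the one before it is completed fails the run):
1. the cover is shut on its stop (value of joint cover below 0.04 rad), for 0.3 s.
2. the thumbscrew is turned in until it seats, with the cover shut (value of joint screw above -0.07 rad and value of joint cover below 0.04 rad), for 0.2 s.
At the end, for the whole second after the job is handed in: Cover shut (within 0.04 rad of its stop); thumbscrew a quarter turn back from its seat (within 0.28 rad, 16 degrees) and still; the fingers still grip the wing (contact force above 1.5 N). The program finishes holding (value of joint cover below 0.04 rad and value of joint screw between -1.85 and -1.29 rad and velocity of joint screw between -0.1 and 0.1 rad/s and contact force between the fingers and wing above 1.5 N); the arm keeps its last pose, push and grip.
It fails at once if the cover slams: it meets its stop faster than 2 rad/s (about a 7 mm drop of its free edge) (value of joint cover below 0.1 rad and velocity of joint cover below -2 rad/s).
It fails at once if a bystander is shifted by over 30 mm (distance of any of bottle, beaker, vial_tray from where it was at the start of the episode above 0.03 m).
It fails at once if a bystander is tipped over (angle between any of bottle, beaker, vial_tray's own z axis and vertical above 0.5 rad).
It also fails if it takes over 64 s, if anything falls off the work surface, if the arm or the gripper's body presses on something with over 40 N, if the wrist force passes 120 N, or if a joint passes its speed limit or range.

## Working session

There is one attempt and no reset: what is moved stays moved. The work goes in short steps, Python scripts to look and compute and a shell command to move; the robot and the scene stay as the last step left them, time stands still between calls to the robot, and variables do not carry over. Pictures are saved under pics/ and viewed, at most 10 in all, crops included, and the job is handed in when it is done.

```bash
mkdir -p pics; ls; cat > h.py <<'E'
import numpy as np,cv2
from cell import manip
from scipy.spatial.transform import Rotation as R
def snap(n,f):
    c=manip.camera(n); cv2.imwrite('pics/'+f,c['frame'][:,:,::-1]); return c
E
python3 - <<'E'
from h import *
import pickle
d={}
for n in ['scene','top']:
    c=snap(n,n+'1.png'); d[n]=c
    print({k:v for k,v in c.items() if k!='frame'})
pickle.dump(d,open('c1.pkl','wb'))
s=manip.state(); print(s, manip.grip_depth)
im=np.hstack([cv2.imread('pics/scene1.png'),cv2.imread('pics/top1.png')])
E
```

```text
pics
{'fx': 466.54805512774476, 'fy': 466.54805512774476, 'cx': 256.0450821946398, 'cy': 185.38583462344727, 'xyz': array([ 1.11521928, -0.16259747,  0.86560974]), 'attitude': array([0.23903098, 0.15983704, 0.52142417, 0.80338854])}
{'fx': 453.50702886117364, 'fy': 453.50702886117364, 'cx': 258.30436828543367, 'cy': 196.70957348079872, 'xyz': array([0.53297031, 0.02722406, 1.12258394]), 'attitude': array([-0.04510574,  0.02410149,  0.7066182 , -0.70574451])}
{'t': 0.1, 'joints': array([-1.30816433,  0.33384486,  0.03991169,  1.46614483, -0.01341154,
        1.34328478, -0.05853959]), 'qd': array([-9.09659771e-04, -2.58384235e-03,  5.84181575e-04, -2.55203525e-03,
        3.99137687e-05, -5.06489329e-04, -9.74481607e-04]), 'tau': array([ 4.23770602e-03, -6.60017753e+01,  1.37074850e+00, -4.06472003e+01,
        1.71396334e-02,  8.94648721e-03,  1.10897542e-06]), 'eef_pos': array([0.22999501, 0.60753342, 0.23052634]), 'eef_rot': array([ 1.79976684e-01,  9.83670622e-01, -7.03190666e-04, -7.97381371e-05]), 'wrist_force': array([-0.6880984 ,  0.67544683, -0.46044327]), 'torque': array([0.02591359, 0.00755565, 0.00699354]), 'gripper_force': 0.0, 'opening': 0.08514651270082123} 0.0187
```

View pics/scene1.png

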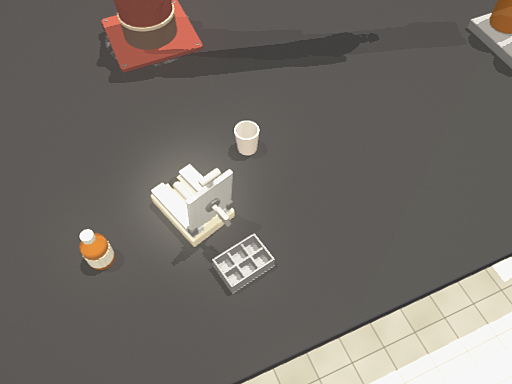

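View pics/top1.png

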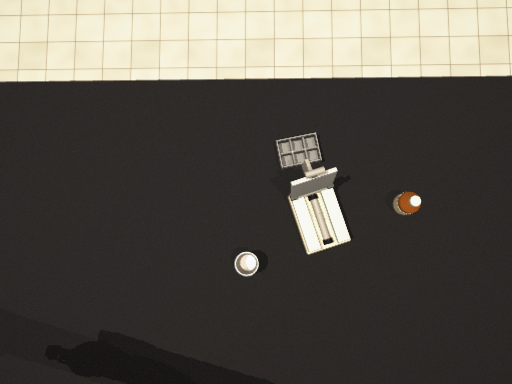

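```bash
python3 - <<'E'
import cv2,numpy as np
a=cv2.imread('pics/scene1.png')[150:260,140:250]; b=cv2.imread('pics/top1.png')[150:260,270:380]
cv2.imwrite('pics/crop1.png',np.hstack([cv2.resize(x,(400,400),interpolation=cv2.INTER_CUBIC) for x in (a,b)]))
E
```

```text
(no output)
```

View pics/crop1.png

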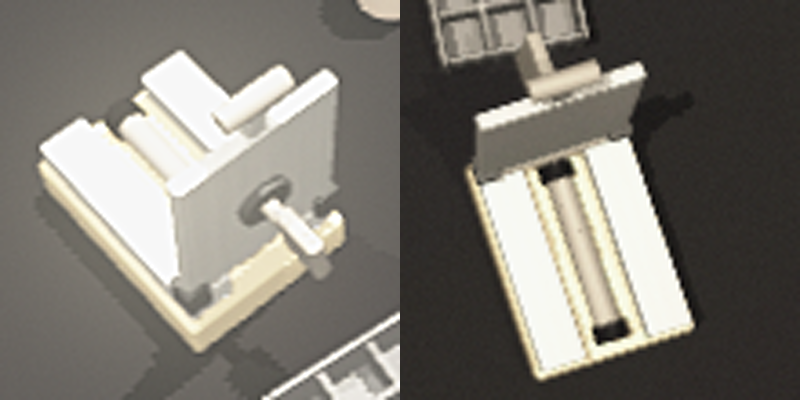

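```bash
cat >> h.py <<'E'
def ray(c,u,v):
    d=np.array([(u-c['cx'])/c['fx'],-(v-c['cy'])/c['fy'],-1.])
    return np.array(c['xyz']),R.from_quat(c['attitude']).apply(d)
def onz(c,u,v,z):
    o,d=ray(c,u,v); return o+d*(z-o[2])/d[2]
def tri(l):
    A=0;b=0
    for c,u,v in l:
        o,d=ray(c,u,v); d=d/np.linalg.norm(d); P=np.eye(3)-np.outer(d,d); A=A+P;b=b+P@o
    p=np.linalg.solve(A,b)
    return p,[np.linalg.norm(np.cross(p-ray(*x)[0],ray(*x)[1]/np.linalg.norm(ray(*x)[1]))) for x in l]
E
python3 - <<'E'
from h import *
import pickle
d=pickle.load(open('c1.pkl','rb')); T=d['top'];S=d['scene']; k=3.636
t=lambda x,y:(T,270+(x-400)/k,150+y/k); s=lambda x,y:(S,140+x/k,150+y/k)
print('handle',tri([t(564,80),s(254,99)]))
print('hL',tri([t(530,87),s(218,123)]),'hR',tri([t(598,72),s(290,78)]))
print('plate top corners',tri([t(478,118),s(178,190)]),tri([t(644,68),s(335,73)]))
print('wing',tri([t(535,45),s(322,258)]))
for n,z in (('base52',.05),):
  for p in ((540,378),(693,326),(470,178)): print(onz(*t(*p),z))
print('base scene',[onz(*s(*p),.05) for p in ((40,165),(198,335),(345,215))])
for n,p,z in (('bottle',(409,203),.1),('beaker',(247,264),.065),('tray',(299,150),.035)): print(n,onz(T,*p,z))
E
```

```text
handle (array([ 0.67244858, -0.05895493,  0.21404338]), [np.float64(0.0014561695130494955), np.float64(0.0014561695130495018)])
hL (array([ 0.66772849, -0.05894713,  0.1911989 ]), [np.float64(0.016173950085641563), np.float64(0.016173950085641636)]) hR (array([ 0.67858869, -0.05929934,  0.2385586 ]), [np.float64(0.018037828363706113), np.float64(0.018037828363706116)])
plate top corners (array([ 0.65583502, -0.05764365,  0.1232014 ]), [np.float64(0.04165558573914191), np.float64(0.041655585739141916)]) (array([ 0.68678676, -0.06227574,  0.25778941]), [np.float64(0.039006623851584425), np.float64(0.03900662385158437)])
wing (array([ 0.71012681, -0.04860989,  0.11580875]), [np.float64(0.003844628173116728), np.float64(0.003844628173116725)])
[ 0.50340931 -0.05844109  0.05      ]
[ 0.53674789 -0.15704354  0.05      ]
[ 0.63283308 -0.01428183  0.05      ]
base scene [array([ 0.55424499, -0.15852321,  0.05      ]), array([ 0.69233407, -0.11269761,  0.05      ]), array([ 0.65581115, -0.01266986,  0.05      ])]
bottle [ 0.61838828 -0.28026217  0.1       ]
beaker [0.48063421 0.08481484 0.065     ]
tray [ 0.75358508 -0.0392703   0.035     ]
```

The scene view shows the cover upright with the handle at (210,177). The top view shows the handle at (315,172), with the tray behind the clamp, the bottle to the right and the beaker to the front left. The handle triangulates to (0.672, -0.059, 0.214) and the clamp yaw is about 18.7°. The hinge-to-handle radius comes out at 0.163 m, close to the stated 0.165. Next I move above the handle.

```bash
python3 -m crank '[1,0.5,-0.76,0.06,0,0,-0.5, 1,0.5,-0.76,0.06,0,0,-0.5, 1,0.5,-0.76,0.06,0,0,-0.5, 1,0.5,-0.76,0.06,0,0,-0.5, 1,0.5,-0.76,0.06,0,0,-0.5]' 30
python3 -m crank '[1,0.5,-0.76,0.06,0,0,-0.5, 1,0.5,-0.76,0.06,0,0,-0.5, 1,0.5,-0.76,0.06,0,0,-0.5, 1,0.5,-0.76,0.06,0,0,-0.5, 1,0.5,-0.76,0.06,0,0,-0.5]'
python3 -m crank '[1,0.5,-0.76,0.06,0,0,-0.5, 1,0.5,-0.76,0.06,0,0,-0.5, 1,0.5,-0.76,0.06,0,0,-0.5, 1,0.5,-0.76,0.06,0,0,-0.5, 1,0.5,-0.76,0.06,0,0,-0.5]'
python3 -m crank '[1,0.5,-0.76,0.06,0,0,-0.5, 1,0.5,-0.76,0.06,0,0,-0.5, 1,0.5,-0.76,0.06,0,0,-0.5, 1,0.5,-0.76,0.06,0,0,-0.5, 1,0.5,-0.76,0.06,0,0,-0.5]'
```

```text
t: 0.6
eef_pos: [0.2929, 0.5119, 0.2384]
eef_rot: [0.349, 0.937, -0.0, -0.0]
wrist_force: [0.6, 0.0, 0.2]
opening: 0.0851
gripper_force: 0.0
t: 1.1
eef_pos: [0.3554, 0.4169, 0.246]
eef_rot: [0.507, 0.862, -0.0, -0.0]
wrist_force: [0.7, 0.0, -1.0]
opening: 0.0851
gripper_force: 0.0
t: 1.6
eef_pos: [0.4184, 0.3215, 0.2538]
eef_rot: [0.65, 0.76, -0.0, -0.0]
wrist_force: [-0.0, 0.3, 0.1]
opening: 0.0856
gripper_force: 0.0
t: 2.1
eef_pos: [0.4811, 0.2263, 0.2615]
eef_rot: [0.772, 0.636, 0.0, -0.0]
wrist_force: [0.2, 0.1, -0.3]
opening: 0.0852
gripper_force: 0.0
```

```bash
python3 -m crank '[1,0.5,-0.76,0.06,0,0,-0.5, 1,0.5,-0.76,0.06,0,0,-0.5, 1,0.5,-0.76,0.06,0,0,-0.5, 1,0.5,-0.76,0.06,0,0,-0.5, 1,0.5,-0.76,0.06,0,0,-0.5]'
python3 -m crank '[1,0.5,-0.76,0.1,0,0,-0.5, 1,0.5,-0.76,0.1,0,0,-0.5, 1,0.5,-0.76,0.1,0,0,-0.5, 1,0.5,-0.76,0.1,0,0,-0.5, 1,0.5,-0.76,0.1,0,0,-0.5]'
python3 -m crank '[1,0.5,-0.76,0.1,0,0,-0.5, 1,0.5,-0.76,0.1,0,0,-0.5, 1,0.5,-0.76,0.1,0,0,-0.5, 1,0.5,-0.76,0.1,0,0,-0.5, 1,0.5,-0.76,0.1,0,0,-0.5]'
python3 - <<'E'
from h import *
import pickle
s=manip.state(); c=snap('wrist','w1.png'); pickle.dump((s,c),open('w1.pkl','wb'))
print(s['eef_pos'],s['eef_rot'],s['joints'],c['hand_eye'],c['fx'])
E
```

```text
t: 2.6
eef_pos: [0.5436, 0.1313, 0.2689]
eef_rot: [0.871, 0.492, 0.0, 0.0]
wrist_force: [0.8, -0.0, 0.1]
opening: 0.0854
gripper_force: 0.0
t: 3.1
eef_pos: [0.6061, 0.0363, 0.2815]
eef_rot: [0.943, 0.333, 0.0, 0.0]
wrist_force: [-0.4, 0.8, 0.6]
opening: 0.0855
gripper_force: 0.0
t: 3.6
eef_pos: [0.6685, -0.0587, 0.2938]
eef_rot: [0.986, 0.165, -0.0, 0.0]
wrist_force: [-0.6, -0.1, -0.4]
opening: 0.0855
gripper_force: 0.0
[ 0.66851165 -0.05865049  0.29383789] [ 9.86317361e-01  1.64857634e-01 -5.09240558e-05  1.46064101e-04] [-0.50487381  0.42460015  0.75746154  1.33764601 -0.28762514  1.48999595
 -1.00934759] [[ 3.31488091e-04  9.64109020e-01  2.65506473e-01  6.72797331e-02]
 [ 9.99998722e-01 -7.34889397e-04  1.42002500e-03  1.12788963e-03]
 [ 1.56417680e-03  2.65505663e-01 -9.64108031e-01 -1.41541580e-01]
 [ 0.00000000e+00  0.00000000e+00  0.00000000e+00  1.00000000e+00]] 280.7131976216927
```

View pics/w1.png

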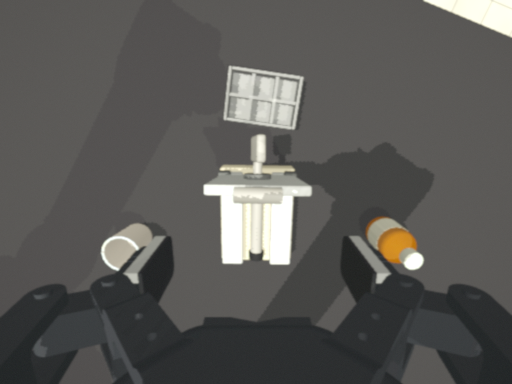

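The wrist view shows the handle bar from (234,195) to (282,196), centred between the fingers, with the plate's edge nearly parallel to the closing line.

```bash
cat >> h.py <<'E'
def wcam(s,c):
    M=np.array(c['hand_eye']);Rt=R.from_quat(s['eef_rot'])
    c=dict(c); c['xyz']=s['eef_pos']+Rt.apply(M[:3,3]); c['attitude']=(Rt*R.from_matrix(M[:3,:3])).as_quat(); return c
E
python3 - <<'E'
from h import *
import pickle
w=wcam(*pickle.load(open('w1.pkl','rb')));d=pickle.load(open('c1.pkl','rb'))
print(tri([(w,257.5,195),(d['top'],315.1,172),(d['scene'],209.9,177.2)]))
for z in (.21,.217): print(onz(w,257.5,195,z),onz(w,234,195,z)-onz(w,282,196,z))
p,q=onz(w,205,189,.19),onz(w,310,190,.19); print(p,q,np.degrees(np.arctan2(*(p-q)[:2])))
p,q=onz(w,222,263,.052),onz(w,291,264,.052); print(p,q,np.degrees(np.arctan2(*(p-q)[:2])))
p,q=onz(w,260,140,.12),onz(w,260,155,.12); print('wing',p,q)
print(np.degrees(R.from_quat(pickle.load(open('w1.pkl','rb'))[0]['eef_rot']).apply([0,1,0])))
E
```

```text
(array([ 0.67260284, -0.05881442,  0.21394583]), [np.float64(0.00037651060352737736), np.float64(0.0016327766467335056), np.float64(0.001359700593079611)])
[ 0.67187306 -0.05897901  0.21      ] [-1.22424942e-02  3.81844362e-02  2.77555756e-17]
[ 0.67375641 -0.05832101  0.217     ] [-0.01186224  0.03699843  0.        ]
[ 0.65636069 -0.01416304  0.19      ] [ 0.68640454 -0.10420446  0.19      ] -18.452152910805097
[ 0.51001806 -0.05784527  0.052     ] [ 0.54268569 -0.15771388  0.052     ] -18.113238125013705
wing [ 0.70846946 -0.04938941  0.12      ] [ 0.69276244 -0.05485008  0.12      ]
[ 1.86328114e+01 -5.41814031e+01  1.55466757e-02]
```

```bash
python3 -m crank '[1,0.032,0,-0.82,0,0,0, 1,0.032,0,-0.82,0,0,0, 1,0.032,0,-0.82,0,0,0, 1,0.032,0,-0.82,0,0,0, 1,0.032,0,-0.82,0,0,0]' 30
python3 -m crank '[0,0,0,0,0,0,0, 0,0,0,0,0,0,0, 0,0,0,0,0,0,0, 0,0,0,0,0,0,0, 0,0,0,0,0,0,0]' 30
python3 -m crank '[0,0,0,0,0,0,0, 0,0,0,0,0,0,0, 0,0,0,0,0,0,0, 0,0,0,0,0,0,0, 0,0,0,0,0,0,0]' 30
```

```text
t: 4.15
eef_pos: [0.6719, -0.0579, 0.1904]
eef_rot: [0.986, 0.166, -0.0, 0.0]
wrist_force: [0.2, 0.8, -0.2]
opening: 0.0852
gripper_force: 0.0
t: 4.65
eef_pos: [0.6725, -0.0579, 0.1929]
eef_rot: [0.986, 0.167, 0.001, 0.0]
wrist_force: [0.8, -1.5, 4.7]
opening: 0.0398
gripper_force: 31.2
t: 5.15
eef_pos: [0.6725, -0.0578, 0.1929]
eef_rot: [0.986, 0.167, 0.001, 0.0]
wrist_force: [1.8, -2.4, 5.9]
opening: 0.0392
gripper_force: 31.3
```

```bash
python3 -m crank '[0,-0.263,-0.087,0.02,0,0,0, 0,-0.263,-0.087,0.01,0,0,0, 0,-0.263,-0.087,0.01,0,0,0, 0,-0.263,-0.087,0,0,0,0, 0,-0.263,-0.087,0,0,0,0]' 30
python3 -m crank '[0,-0.258,-0.085,-0.03,0,0,0, 0,-0.258,-0.085,-0.04,0,0,0, 0,-0.258,-0.085,-0.05,0,0,0, 0,-0.258,-0.085,-0.06,0,0,0, 0,-0.258,-0.085,-0.07,0,0,0]' 30
python3 -m crank '[0,-0.242,-0.08,-0.09,0,0,0, 0,-0.242,-0.08,-0.1,0,0,0, 0,-0.242,-0.08,-0.107,0,0,0, 0,-0.242,-0.08,-0.115,0,0,0, 0,-0.242,-0.08,-0.125,0,0,0]' 30
```

```text
t: 5.65
eef_pos: [0.6398, -0.0685, 0.1941]
eef_rot: [0.986, 0.167, 0.002, 0.0]
wrist_force: [1.7, -2.2, 3.6]
opening: 0.0392
gripper_force: 31.6
t: 6.15
eef_pos: [0.6073, -0.0792, 0.1878]
eef_rot: [0.986, 0.167, 0.002, 0.0]
wrist_force: [0.5, -1.5, 6.8]
opening: 0.0392
gripper_force: 32.5
t: 6.65
eef_pos: [0.5766, -0.0891, 0.1741]
eef_rot: [0.986, 0.167, 0.001, -0.0]
wrist_force: [-1.0, -1.9, 5.9]
opening: 0.0392
gripper_force: 33.4
```

```bash
python3 -m crank '[0,-0.215,-0.071,-0.14,0,0,0, 0,-0.215,-0.071,-0.15,0,0,0, 0,-0.215,-0.071,-0.158,0,0,0, 0,-0.215,-0.071,-0.165,0,0,0, 0,-0.215,-0.071,-0.175,0,0,0]' 30
python3 -m crank '[0,-0.18,-0.06,-0.185,0,0,0, 0,-0.18,-0.06,-0.19,0,0,0, 0,-0.18,-0.06,-0.2,0,0,0, 0,-0.18,-0.06,-0.21,0,0,0, 0,-0.18,-0.06,-0.22,0,0,0]' 30
python3 -m crank '[0,-0.14,-0.047,-0.23,0,0,0, 0,-0.14,-0.047,-0.235,0,0,0, 0,-0.136,-0.045,-0.237,0,0,0, 0,-0.13,-0.043,-0.24,0,0,0, 0,-0.13,-0.043,-0.245,0,0,0]' 30
```

```text
t: 7.15
eef_pos: [0.5493, -0.0981, 0.1537]
eef_rot: [0.986, 0.167, 0.001, -0.0]
wrist_force: [-0.2, -1.8, 3.0]
opening: 0.0396
gripper_force: 33.8
t: 7.65
eef_pos: [0.5267, -0.1055, 0.1279]
eef_rot: [0.986, 0.167, 0.0, 0.0]
wrist_force: [-0.4, -3.2, 2.0]
opening: 0.0394
gripper_force: 34.0
t: 8.15
eef_pos: [0.5099, -0.1109, 0.0977]
eef_rot: [0.986, 0.167, 0.0, 0.0]
wrist_force: [0.9, -4.6, 1.0]
opening: 0.0394
gripper_force: 34.0
```

```bash
python3 -m crank '[0,-0.1,-0.033,-0.25,0,0,0, 0,-0.095,-0.031,-0.26,0,0,0, 0,-0.086,-0.029,-0.26,0,0,0, 0,-0.08,-0.026,-0.265,0,0,0, 0,-0.07,-0.023,-0.265,0,0,0]' 30
python3 -m crank '[0,-0.05,-0.017,-0.24,0,0,0, 0,-0.04,-0.014,-0.24,0,0,0, 0,-0.03,-0.01,-0.22,0,0,0, 0,-0.02,-0.007,-0.2,0,0,0, 0,-0.01,-0.003,-0.17,0,0,0]' 30
python3 -m crank '[0,0,0,-0.1,0,0,0, 0,0,0,-0.08,0,0,0, 0,0,0,-0.08,0,0,0, 0,0,0,-0.06,0,0,0, 0,0,0,-0.04,0,0,0]' 30
```

```text
t: 8.65
eef_pos: [0.4993, -0.1143, 0.0651]
eef_rot: [0.986, 0.167, 0.0, 0.0]
wrist_force: [1.1, -5.0, 0.5]
opening: 0.0392
gripper_force: 33.9
t: 9.15
eef_pos: [0.4955, -0.1156, 0.0384]
eef_rot: [0.986, 0.167, 0.0, 0.0]
wrist_force: [-0.2, -4.2, 0.8]
opening: 0.0393
gripper_force: 33.7
t: 9.65
eef_pos: [0.4954, -0.1156, 0.0305]
eef_rot: [0.986, 0.167, -0.0, -0.0]
wrist_force: [-11.5, -2.6, 30.0]
opening: 0.0395
gripper_force: 35.9
```

```bash
python3 -m crank '[0,0,0,0.06,0,0,0, 0,0,0,0.04,0,0,0, 0.6,0,0,0,0,0,0, 1,0,0,0,0,0,0, 1,0,0,0,0,0,0]' 30
python3 -m crank '[1,0,0,0.3,0,0,0, 1,0,0,0.6,0,0,0, 1,0,0,1,0,0,0, 1,0,0,1,0,0,0, 1,0,0,1,0,0,0]' 30
python3 -m crank '[1,0,0,1,0,0,0, 1,0,0,0.8,0,0,0, 1,0,0,0,0,0,0, 1,0,0,0,0,0,0, 1,0,0,0,0,0,0]' 30
python3 - <<'E'
from h import *
import pickle
s=manip.state(); c=snap('wrist','w2.png'); pickle.dump((s,c),open('w2.pkl','wb'))
print(s['eef_pos'],s['eef_rot'],s['joints'])
E
```

```text
t: 10.15
eef_pos: [0.4952, -0.1146, 0.0321]
eef_rot: [0.986, 0.168, -0.0, -0.0]
wrist_force: [-0.6, 0.4, -0.5]
opening: 0.0784
gripper_force: 0.0
t: 10.65
eef_pos: [0.4955, -0.1157, 0.132]
eef_rot: [0.986, 0.167, 0.0, 0.0]
wrist_force: [0.3, 0.4, 0.1]
opening: 0.0855
gripper_force: 0.0
t: 11.15
eef_pos: [0.4949, -0.1153, 0.1745]
eef_rot: [0.986, 0.167, -0.0, -0.0]
wrist_force: [0.8, 0.2, 0.1]
opening: 0.0853
gripper_force: 0.0
[ 0.49494034 -0.11531171  0.17449087] [ 9.85896195e-01  1.67357519e-01 -3.50230187e-04 -1.73767362e-04] [-0.61909413  0.08748986  0.81162246  1.91183276 -0.06894911  1.17109067
 -1.01696712]
```

View pics/w2.png

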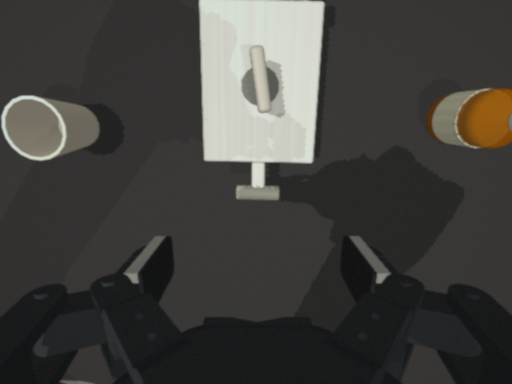

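The wrist view shows the cover lying shut, with the handle at (258,192). The wing runs from (258,46) to (265,111), almost along the clamp's x axis. Next I mask the wing and measure its centre and angle.

```bash
python3 - <<'E'
from h import *
import pickle
s,c=pickle.load(open('w2.pkl','rb'));w=wcam(s,c)
im=c['frame'].astype(int)
# wing beige: R-B larger than plate
m=((im[:,:,0]-im[:,:,2]>14)).astype(np.uint8)*255; m[:35]=0; m[130:]=0; m[:,:235]=0; m[:,285:]=0
m=cv2.morphologyEx(m,cv2.MORPH_OPEN,np.ones((3,3)))
cs,_=cv2.findContours(m,0,2)
k=max(cs,key=cv2.contourArea); print(cv2.contourArea(k),cv2.boundingRect(k),cv2.minAreaRect(k)); 
for z in (.1115,):
  a,b=onz(w,258,47,z),onz(w,265,111,z); print(a,b,(a+b)/2,np.linalg.norm(a-b),np.degrees(np.arctan2(*(a-b)[:2][::-1])))
h=onz(w,258,192,.06);print('handle',h)
a,b=onz(w,204,162,.055),onz(w,314,163,.055);print(a,b,np.degrees(np.arctan2(*(a-b)[:2])))
E
```

```text
752.0 (250, 46, 20, 66) ((259.9585876464844, 78.57469177246094), (65.34683990478516, 13.014714241027832), 82.14668273925781)
[ 0.59997996 -0.08024426  0.1115    ] [ 0.56325941 -0.09833171  0.1115    ] [ 0.58161969 -0.08928798  0.1115    ] 0.040933542716506385 26.22347845831377
handle [ 0.49292802 -0.11795806  0.06      ]
[ 0.502396   -0.06103016  0.055     ] [ 0.5355759 -0.1585981  0.055    ] -18.78161372117204
```

The wing centre is about (0.584, -0.088), its length has a yaw of about 27.5°, and so the screw is near -1.73 rad. Joint 7 would run out of range turning clockwise from here. I will turn the tool half a turn the other way first, +188° in all, while moving above the wing.

```bash
python3 -m crank '[1,0.14,0.043,0,0,0,0.94, 1,0.14,0.043,0,0,0,0.94, 1,0.14,0.043,0,0,0,0.94, 1,0.14,0.043,0,0,0,0.94, 1,0.14,0.043,0,0,0,0.94]'
python3 -m crank '[1,0.14,0.043,0,0,0,0.94, 1,0.14,0.043,0,0,0,0.94, 1,0.14,0.043,0,0,0,0.94, 1,0.14,0.043,0,0,0,0.94, 1,0.14,0.043,0,0,0,0.94]'
python3 -m crank '[1,0.14,0.043,0,0,0,0.94, 1,0.14,0.043,0,0,0,0.94, 1,0.14,0.043,0,0,0,0.94, 1,0.14,0.043,0,0,0,0.94, 1,0.14,0.043,0,0,0,0.94]'
python3 -m crank '[1,0.14,0.043,0,0,0,0.94, 1,0.14,0.043,0,0,0,0.94, 1,0.14,0.043,0,0,0,0.94, 1,0.14,0.043,0,0,0,0.94, 1,0.14,0.043,0,0,0,0.94]'
python3 -m crank '[1,0.14,0.043,0,0,0,0.94, 1,0.14,0.043,0,0,0,0.94, 1,0.14,0.043,0,0,0,0.94, 1,0.14,0.043,0,0,0,0.94, 1,0.14,0.043,0,0,0,0.94]'
python3 - <<'E'
from h import *
import pickle
s=manip.state(); c=snap('wrist','w3.png'); pickle.dump((s,c),open('w3.pkl','wb'))
print(s['eef_pos'],s['eef_rot'],s['joints'])
E
```

```text
t: 11.7
eef_pos: [0.5125, -0.1101, 0.174]
eef_rot: [0.878, 0.478, -0.001, -0.0]
wrist_force: [-0.0, 0.0, 0.4]
opening: 0.0856
gripper_force: 0.0
t: 12.2
eef_pos: [0.53, -0.1047, 0.1739]
eef_rot: [0.677, 0.736, -0.001, -0.001]
wrist_force: [0.0, -0.2, 0.6]
opening: 0.0854
gripper_force: 0.0
t: 12.7
eef_pos: [0.5475, -0.0993, 0.1739]
eef_rot: [0.404, 0.915, -0.001, -0.001]
wrist_force: [-0.1, 0.7, -0.1]
opening: 0.0855
gripper_force: 0.0
t: 13.2
eef_pos: [0.565, -0.094, 0.1738]
eef_rot: [0.087, 0.996, -0.0, -0.001]
wrist_force: [0.7, -0.0, 0.2]
opening: 0.0853
gripper_force: 0.0
t: 13.7
eef_pos: [0.5825, -0.0886, 0.1737]
eef_rot: [-0.238, 0.971, 0.0, -0.001]
wrist_force: [1.1, -0.0, -0.0]
opening: 0.0852
gripper_force: 0.0
[ 0.58246734 -0.08863083  0.17372708] [-2.38222773e-01  9.71209967e-01  8.94878432e-05 -1.04970385e-03] [-0.28768729  0.25874646  0.43066229  1.71066534 -0.11425939  1.19915047
  2.22400877]
```

View pics/w3.png

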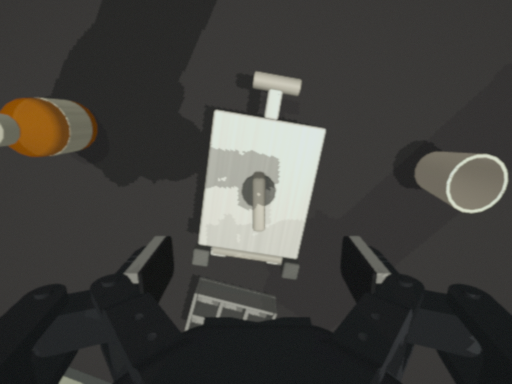

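The wing now stands upright in the image, from (259,178) to (259,231), midway between the fingers and square to the closing line.

```bash
python3 - <<'E'
from h import *
import pickle
s,c=pickle.load(open('w3.pkl','rb'));w=wcam(s,c)
a,b=onz(w,259.5,177,.1115),onz(w,259.5,231,.1115); print(a,b,(a+b)/2,np.linalg.norm(a-b),np.degrees(np.arctan2(*(a-b)[:2][::-1])))
y=R.from_quat(s['eef_rot']).apply([0,1,0]); print(np.degrees(np.arctan2(y[1],y[0])), y@((a+b)/2-s['eef_pos']))
E
```

```text
[ 0.56140363 -0.0982261   0.1115    ] [ 0.59958939 -0.0781547   0.1115    ] [ 0.58049651 -0.0881904   0.1115    ] 0.04313946323735888 -152.27245316109
117.56331849526903 0.0012604643523688546
```

```bash
python3 -m crank '[1,0,0,-0.75,0,0,0, 1,0,0,-0.75,0,0,0, 1,0,0,-0.75,0,0,0, 1,0,0,-0.75,0,0,0, 1,0,0,-0.75,0,0,0]' 40
python3 -m crank '[0,0,0,0,0,0,0, 0,0,0,0,0,0,0, 0,0,0,0,0,0,0, 0,0,0,0,0,0,0, 0,0,0,0,0,0,0]' 40
python3 -m crank '[0,0,0,0,0,0,0, 0,0,0,0,0,0,0, 0,0,0,0,0,0,0, 0,0,0,0,0,0,0, 0,0,0,0,0,0,0]' 40
python3 -c "
from cell import manip;s=manip.state();print(s['eef_rot'],s['torque'],s['joints'])"
```

```text
t: 14.25
eef_pos: [0.5822, -0.0887, 0.0795]
eef_rot: [-0.234, 0.972, 0.0, -0.001]
wrist_force: [0.2, -0.0, -0.0]
opening: 0.0852
gripper_force: 0.0
t: 14.75
eef_pos: [0.5833, -0.0885, 0.0819]
eef_rot: [-0.236, 0.972, -0.0, 0.001]
wrist_force: [-4.6, 8.5, 6.6]
opening: 0.0121
gripper_force: 6.3
t: 15.25
eef_pos: [0.5828, -0.0873, 0.082]
eef_rot: [-0.236, 0.972, 0.001, 0.0]
wrist_force: [-4.9, 3.4, 8.0]
opening: 0.0093
gripper_force: 42.4
[-2.36009801e-01  9.71750292e-01  8.56392514e-04  1.05994631e-04] [ 0.82927546  0.9845739  -0.10241913] [-0.26694857  0.35055114  0.4118726   1.8028064  -0.16383054  1.02189802
  2.25580462]
```

```bash
python3 -m crank '[0,0,0,0,0,0,-0.8, 0,0,0,0,0,0,-0.8, 0,0,0,0,0,0,-0.8, 0,0,0,0,0,0,-0.8, 0,0,0,0,0,0,-0.8]' 40
python3 -m crank '[0,0,0,0,0,0,-0.8, 0,0,0,0,0,0,-0.8, 0,0,0,0,0,0,-0.8, 0,0,0,0,0,0,-0.8, 0,0,0,0,0,0,-0.8]' 40
python3 -m crank '[0,0,0,0,0,0,-0.8, 0,0,0,0,0,0,-0.8, 0,0,0,0,0,0,-0.8, 0,0,0,0,0,0,-0.5, 0,0,0,0,0,0,0]' 40
python3 - <<'E'
from h import *
s=manip.state();y=R.from_quat(s['eef_rot']).apply([0,1,0]); print(np.degrees(np.arctan2(y[1],y[0])),s['torque'],s['joints'])
E
```

```text
t: 15.75
eef_pos: [0.5828, -0.0878, 0.082]
eef_rot: [0.043, 0.999, 0.001, -0.0]
wrist_force: [-4.1, 2.9, 7.6]
opening: 0.009
gripper_force: 42.3
t: 16.25
eef_pos: [0.5825, -0.0883, 0.082]
eef_rot: [0.317, 0.948, 0.0, -0.0]
wrist_force: [-5.3, 1.5, 8.3]
opening: 0.0094
gripper_force: 42.4
t: 16.75
eef_pos: [0.5823, -0.0886, 0.082]
eef_rot: [0.501, 0.866, 0.0, -0.001]
wrist_force: [-7.2, 0.5, 10.1]
opening: 0.0094
gripper_force: 42.8
29.90235878208144 [ 0.05808524  1.53231876 -0.06842351] [-0.49690874  0.40080499  0.70600607  1.81367532 -0.29898138  1.03743006
  0.84632485]
```

```bash
cat > q.py <<'E'
from h import *
s=manip.state();y=R.from_quat(s['eef_rot']).apply([0,1,0]); print('YAW',np.degrees(np.arctan2(y[1],y[0])),s['torque'],s['joints'][6])
E
python3 -m crank '[0,0,0,0,0,0,-0.35, 0,0,0,0,0,0,-0.35, 0,0,0,0,0,0,-0.35, 0,0,0,0,0,0,-0.35, 0,0,0,0,0,0,0]' 40
python3 q.py
python3 -m crank '[0,0,0,0,0,0,-0.2, 0,0,0,0,0,0,-0.2, 0,0,0,0,0,0,-0.2, 0,0,0,0,0,0,0, 0,0,0,0,0,0,0]' 40
python3 q.py
```

```text
t: 17.25
eef_pos: [0.5821, -0.0886, 0.082]
eef_rot: [0.582, 0.813, -0.0, -0.001]
wrist_force: [-7.0, 1.1, 11.9]
opening: 0.0095
gripper_force: 43.0
YAW 18.751637248628523 [ 0.08203342  1.73425052 -0.01289462] 0.6704178314379007
t: 17.75
eef_pos: [0.5821, -0.0885, 0.082]
eef_rot: [0.614, 0.789, -0.0, -0.001]
wrist_force: [-8.7, 1.1, 11.4]
opening: 0.0095
gripper_force: 59.1
YAW 14.17288441415706 [0.06697877 1.87380477 1.24635441] 0.5978930948042862
```

Torque jumped to 1.25 N m at the expected yaw, so the screw is seated. I hold briefly, then back off to a tool yaw of about 108°.

```bash
python3 -m crank '[0,0,0,0,0,0,-0.1, 0,0,0,0,0,0,0, 0,0,0,0,0,0,0, 0,0,0,0,0,0,0, 0,0,0,0,0,0,0.1]' 40
python3 q.py
python3 -m crank '[0,0,0,0,0,0,0.8, 0,0,0,0,0,0,0.8, 0,0,0,0,0,0,0.8, 0,0,0,0,0,0,0.8, 0,0,0,0,0,0,0.8]' 40
python3 -m crank '[0,0,0,0,0,0,0.8, 0,0,0,0,0,0,0.8, 0,0,0,0,0,0,0.8, 0,0,0,0,0,0,0.8, 0,0,0,0,0,0,0.8]' 40
python3 -m crank '[0,0,0,0,0,0,0.8, 0,0,0,0,0,0,0.8, 0,0,0,0,0,0,0.8, 0,0,0,0,0,0,0.8, 0,0,0,0,0,0,0.5]' 40
python3 -m crank '[0,0,0,0,0,0,0, 0,0,0,0,0,0,0, 0,0,0,0,0,0,0, 0,0,0,0,0,0,0, 0,0,0,0,0,0,0]' 40
python3 q.py
python3 -c "
from h import *
snap('wrist','w4.png');snap('top','t4.png')
a=cv2.imread('pics/w4.png');b=cv2.resize(cv2.imread('pics/t4.png')[130:280,230:430],(512,384))
cv2.imwrite('pics/f4.png',cv2.resize(np.hstack([a,b]),(800,300)))"
```

```text
t: 18.25
eef_pos: [0.5821, -0.0885, 0.082]
eef_rot: [0.614, 0.789, -0.0, -0.001]
wrist_force: [-8.6, -0.2, 10.7]
opening: 0.0094
gripper_force: 58.9
YAW 14.18939161732993 [0.02111751 1.78987705 1.27713829] 0.5980764281298431
t: 18.75
eef_pos: [0.5825, -0.0884, 0.082]
eef_rot: [0.372, 0.928, 0.0, -0.0]
wrist_force: [-5.4, 1.3, 7.9]
opening: 0.0091
gripper_force: 42.5
t: 19.25
eef_pos: [0.5827, -0.0879, 0.082]
eef_rot: [0.102, 0.995, 0.001, -0.0]
wrist_force: [-4.5, 2.3, 6.7]
opening: 0.0095
gripper_force: 42.3
t: 19.75
eef_pos: [0.5828, -0.0874, 0.082]
eef_rot: [-0.156, 0.988, 0.001, 0.0]
wrist_force: [-4.8, 3.2, 6.5]
opening: 0.0093
gripper_force: 42.3
t: 20.25
eef_pos: [0.5828, -0.0874, 0.082]
eef_rot: [-0.154, 0.988, 0.001, 0.0]
wrist_force: [-4.9, 3.2, 7.6]
opening: 0.0093
gripper_force: 42.3
YAW 107.7131551412429 [0.65542489 0.96099252 0.0345079 ] 2.0976164426057915
```

View pics/f4.png

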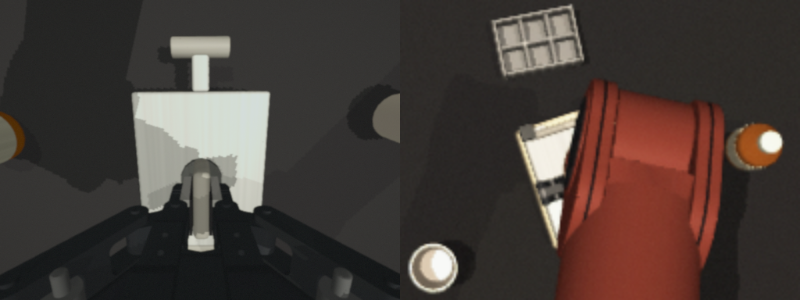

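The wrist view shows the wing gripped at (202,205) and lying along the clamp's x axis, with the cover shut and the bystanders in place. Tool yaw is 107.7° against a target of about 108.6°, so I am handing in.

```bash
python3 -c "
from cell import manip
print(manip.hand_in())"
```

```text
the job is handed in; nothing more can be done
None
```

I handed the job in with the cover lowered gently shut, the thumbscrew seated and backed off about a quarter turn (within a few degrees by tool yaw), the wing still gripped at about 42 N and the bystanders untouched; the hand-in returned no verdict.

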